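# Set the specimen board over the lamp and hold it

### The job

First take the flat gauge blade out of its wooden holder, stand it in the slot of the lamp stand, fully down, and let go of it. Then slide the specimen board straight out over the edge of the riser, flat and without lifting it, until its red outer end is level with the blade, so that its window is above the lamp. Out there the board would tip by itself: finish while you are still holding it level, with the board touching neither the blade nor the lamp stand, and leave the jar, the objective and the dish alone.

Things in the scene. Friction and masses are not known exactly. Their poses are not given: they have to be found in the camera images.
- blade_grip (a point): Gauge blade, loose, 60 g: steel, 40 wide (its x) x 4 thick (y) x 55 tall, with a yellow grip block on top, 40 (x) x 14 (y) x 30 tall. This point: centre of the yellow grip, 70 mm above the blade's lower edge; z up. Starts standing in a fixed brown wooden holder (70 x 50 x 45 tall, slot 25 deep); the grip's underside is then 30 mm above the holder's top.
- blade_foot (a point): Middle of the gauge blade's lower edge (at the start 20 mm above the table); axes as for blade_grip.
- slot (a point): Centre of the slot's mouth in the top of the lamp stand's white block (fixed; 60 (x) x 40 (y) x 50 tall). Slot 45 long (x) x 6 wide (y), 30 deep, chamfered. Axes parallel to the riser's: board slides out towards -y; z up. The block stands beside the board's path: the path's centre line is 90 mm from the slot towards +x, 15 mm free between block and board.
- lamp: Lamp stand, fixed; origin on the table below the path's centre line, in the plane of the slot; axes as for slot. Round black lamp with bright lens, 48 diameter, 34 mm tall, centred 35 mm towards +y from the origin; its black foot is 18 mm tall.
- riser_edge (a point): Middle of the top edge of the fixed grey riser over which the board slides out; 50 mm above the table. Riser 120 (x) x 240 (y) x 50 tall, extending from this edge towards +y. -y points outward, x along the edge, z up.
- board_handle (a point): Specimen board, loose, 0.4 to 0.65 kg: aluminium, 90 (its x) x 300 (y) x 8 thick, flat on the riser. This point: centre of the black bar handle standing on its tail, 50 (x) x 16 (y) x 35 tall; 25.5 mm above the board's underside, 120 mm from the board's middle towards +y. -y outward, z up. Front-heavy: unheld it tips when it overhangs the edge by more than about 130 mm.
- board_end (a point): Middle of the board's outer end face (its -y end, red line), half-way up the 8 mm; 270 mm from the handle's centre towards -y; axes as for board_handle. The glass-covered window is centred 35 mm in from this end. Starts overhanging the riser by about 20 to 45 mm.
- oil_jar: Amber jar with black cap, loose bystander, 36 diameter x 60 tall; origin at the centre of its underside.
- objective: Steel microscope objective standing on the table, loose bystander, 34 diameter x 50 tall; origin at the centre of its underside.
- dish: Clear flat dish, loose bystander, 80 diameter x 16 tall; origin at the centre of its underside.
Things that resemble listed ones, but are neither listed nor needed, are in the scene too. What is shaped like the lamp but yellow is not meant.

How it is judged (in metres and radians):
On the way, in this order (a step that is already met when the one before it is completed fails the run):
1. the gauge blade stands fully down in the lamp stand's slot, let go (z of blade_foot in the frame of slot below -0.026 m and x of blade_foot in the frame of slot between -0.006 and 0.006 m and y of blade_foot in the frame of slot between -0.004 and 0.004 m and angle between blade_grip's own z axis and vertical below 0.12 rad and contact force between blade and the fingers below 0.1 N), for 0.2 s.
2. the board lies level with its outer end level with the slot (y of board_end in the frame of slot between -0.006 and 0.006 m and angle between board_end's own z axis and vertical below 0.03 rad), for 0.2 s.
At the end, for the whole second after the job is handed in: Fingers hold the board still, resting on the riser, level within 0.03 rad, straight within 0.09 rad and 18 mm sideways, clear of blade and lamp stand, its outer end within 6 mm of the slot's plane; the blade stands released in the slot, within 4 mm of its bottom and 0.12 rad of upright (all of step 1 and all of step 2 and x of board_end in the frame of slot between 0.072 and 0.108 m and angle between the y axis of board_end and the y axis of riser_edge, either way round below 0.09 rad and z of board_handle in the frame of riser_edge between 0.0215 and 0.0295 m and contact force between board and riser above 0.3 N and contact force between board and the fingers above 0.5 N and contact force between board and lamp below 0.2 N and contact force between board and blade below 0.2 N and linear speed of board below 0.01 m/s); the arm keeps its last pose, push and grip.
It fails at once if the board is lifted off the riser (tail raised over 15 mm) (z of board_handle in the frame of riser_edge above 0.0405 m).
It fails at once if the board tips (over 0.15 rad) (angle between board_end's own z axis and vertical above 0.15 rad).
It fails at once if the board knocks the blade (over 3 N) (contact force between board and blade above 3 N).
It fails at once if the jar, objective or dish is moved by over 20 mm (distance of any of oil_jar, objective, dish from where it was at the start of the episode above 0.02 m).
It also fails if it takes over 59 s, if anything falls off the work surface, if the arm or the gripper's body presses on something with over 40 N, if the wrist force passes 120 N, or if a joint passes its speed limit or range.

### The arm

A 6-joint arm with a two-finger parallel gripper is mounted at the origin on the work surface. World frame = base frame: x ahead of the robot, y to its left, z up, the work surface at z = 0. Lengths are in mm, angles in rad, forces in N, time in s.
With the tool pointing down it reaches from about 350 to 725 mm from the base axis. Payload 4.3 kg.
Tool frame: the origin (TCP) lies midway between the tips of the shut fingers; the grasp point (between the pads) lies 19 mm behind it; z points along the fingers, x is the direction in which the jaws open and shut, and the axes are right-handed (so a half turn about z gives the same grasp; the last joint's range is limited). The gripper opens to 85 mm and grips with 20 to 120 N. Pads are 22 mm wide; open, the fingers measure 114 mm over their backs; the gripper's body (76 mm by 85 mm) begins 54 mm behind the grasp point. The pads swing forward as they close: fully open they stand 13 mm farther back than shut.
Start: joints at [-1.223, 0.377, 0.081, 1.274, 0, 1.46], TCP at [254.152, -515.823, 231.329] pointing down, gripper open.
Joint ranges: [-2.72, 2.72], [-0.84, 1.66], [-1.02, 1.22], [-1.77, 2.12], [-1.37, 1.28], [-3.14, 3.14]. Speed limits (rad/s): [2.57, 2.57, 3.14, 3.14, 3.14, 3.14].

### API

Orientations are given as a rotation vector (axis times angle).
In Python, from workcell import bot gives the robot as it stands.
- The arm moves only by the shell command python3 -m jog 'ROWS' [FORCE]. ROWS is a JSON object of lists of equal length, an entry for each row: "claw": the closure, from 0 (fully open) to 1 (shut); "translation": the shift along the tool's x, y, z in units of 40 mm (1.0 is 40 mm), a list of three; "spin": the turn about the tool's z in rad. In form: {"claw": [claw, ...], "translation": [[x, y, z], ...], "spin": [spin, ...]}. A call has exactly 5 rows; each row shifts and turns the pose as measured when the row begins, along the tool's axes as they then stand; what a row does not reach is not made up. A row lasts 1/10 s, in which the tool goes at most 50 mm and 8.59 degrees, less where a joint would pass 70% of its speed; a pose out of reach is approached as far as the arm can. A call is refused whole if a number of a shift passes 1 or a number of a turn 0.15, either way. A call with a gripper value outside its range is refused whole. The fingers move at their own pace and stop on an object; FORCE is the grip in N (left out, the last holds). Time passes only in rows, so rows that do not move let the fingers close, or fill a call up. It gives the time, the measured TCP pose, the force and the opening at its end, in the units of the state.
- bot.state(): the state, without advancing time (a new reading comes with each control period).
- bot.read_camera(name): name is "side" or "top"; returns a dict with "img" (480x640x3 uint8, blue, green, red), "camera_matrix" (3x3 intrinsics, pixels), "eye" and "orientation" of the camera in the world. Camera axes: x right, y down, z forward; pixel columns grow to the right and rows downward; lengths in mm; the calibration is good to about 2 mm. A picture is of the moment at which its call begins. There is no depth.
- bot.close_job(): hands the job in, once; it reports no verdict.
The state is a dict: "clock": time; "joints": joint angles; "qvel": joint speeds; "effort": joint torques, N m; "ee_pos": TCP position; "eef_rot": TCP orientation; "wrist_force": force on the tool from outside, world axes, zero at the start; "torque": the same for the moment, N m; "grip_width": finger opening in mm.
Only numpy, scipy, OpenCV 4.12 (cv2) and the standard library are available. Lean on these libraries where they do the work, as an engineer would, in place of code of your own. Each camera call takes 0.05 s, during which the arm holds its last target. There are 200 camera calls.

## Working session

There is one attempt and no reset: what is moved stays moved. The work goes in short steps, Python scripts to look and compute and a shell command to move; the robot and the scene stay as the last step left them, time stands still between calls to the robot, and variables do not carry over. Pictures are saved under pics/ and viewed, about 8 in all and at most 12, crops included, and the job is handed in when it is done.

```bash
mkdir -p pics; ls; python3 - <<'E'
from workcell import bot
import cv2,numpy as np
s=bot.state();print({k:np.round(v,3).tolist() for k,v in s.items()})
for n in("top","side"):
    c=bot.read_camera(n);cv2.imwrite(f"pics/{n}0.png",c["img"])
    print(n,np.round(c["camera_matrix"],1).tolist(),np.round(c["eye"],1),c["orientation"])
E
```

```text
pics
{'clock': 0.0, 'joints': [-1.223, 0.378, 0.08, 1.274, 0.0, 1.461], 'qvel': [-0.003, -0.0, 0.0, 0.003, -0.001, 0.0], 'effort': [-0.002, -46.36, 26.988, 0.021, -0.0, -0.0], 'ee_pos': [253.928, -515.177, 230.351], 'eef_rot': [-2.666, 1.659, 0.002], 'wrist_force': [0.536, -0.504, -0.216], 'torque': [-0.007, -0.032, -0.011], 'grip_width': 85.128}
top [[591.3, 0.0, 326.2], [0.0, 591.3, 241.3], [0.0, 0.0, 1.0]] [ 456.     2.  1359.1] [-2.15483497  2.20496515 -0.11250844]
side [[445.6, 0.0, 315.7], [0.0, 445.6, 234.4], [0.0, 0.0, 1.0]] [ 421.1 -751.9  531.2] [-2.10790405  0.17187818 -0.13032436]
```

View pics/top0.png

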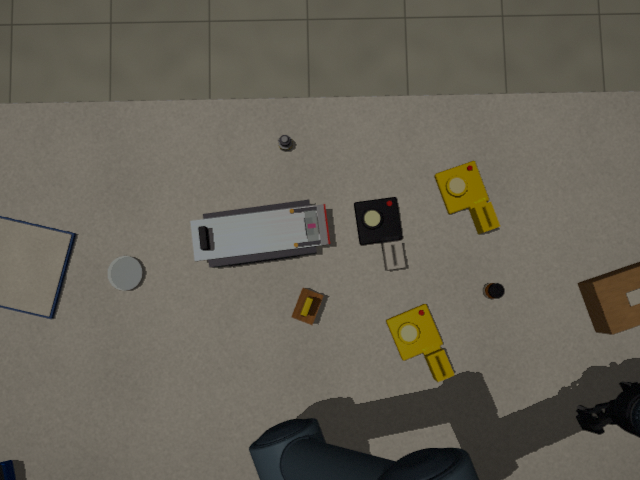

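View pics/side0.png

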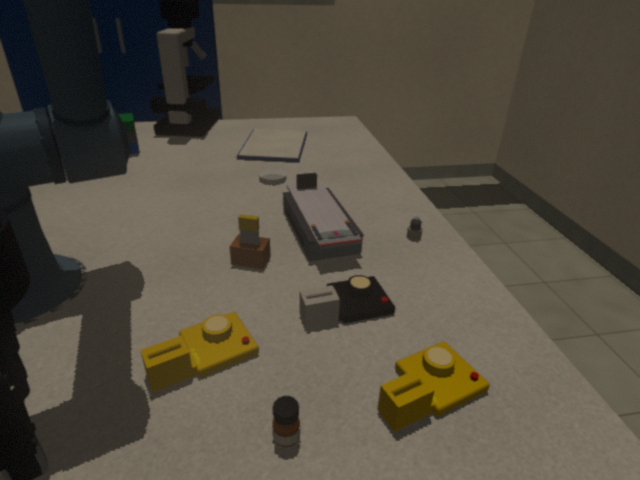

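The top view has world +x up and +y left. The handle is at (203,238), the board's red end at ~(325,226), the white slot block at (394,256), the blade grip at (311,307), the black lamp at (373,218), the jar at (494,291), the objective at (285,143) and the dish at (126,273). The side view shows the same layout, with the blade at (249,225) and the slot at (320,296).

```bash
cat > h.py <<'E'
import cv2,numpy as np
from scipy.spatial.transform import Rotation as R
from workcell import bot
def ray(c,uv,z):
    """pixels -> world points on the plane at height z (mm)"""
    uv=np.atleast_2d(np.float64(uv)); d=np.c_[uv,np.ones(len(uv))]@np.linalg.inv(c["camera_matrix"]).T
    d=d@R.from_rotvec(np.ravel(c["orientation"])).as_matrix().T; e=np.ravel(c["eye"])
    return e+d*((z-e[2])/d[:,2])[:,None]
def proj(c,P):
    p=(np.atleast_2d(P)-np.ravel(c["eye"]))@R.from_rotvec(np.ravel(c["orientation"])).as_matrix()
    p=p@np.array(c["camera_matrix"]).T; return p[:,:2]/p[:,2:]
def blob(c,mask,box,z):
    """largest blob of the mask in box (u0,v0,u1,v1): min-area rectangle, corners cast onto z"""
    m=np.zeros(mask.shape,np.uint8);u0,v0,u1,v1=box;m[v0:v1,u0:u1]=mask[v0:v1,u0:u1]*255
    k=max(cv2.findContours(m,cv2.RETR_EXTERNAL,cv2.CHAIN_APPROX_NONE)[0],key=cv2.contourArea)
    b=cv2.boxPoints(cv2.minAreaRect(k));P=ray(c,b,z);e=[P[1]-P[0],P[2]-P[1]]
    L=[np.hypot(*x[:2]) for x in e];l=e[int(np.argmax(L))]
    return b,P.mean(0)[:2],sorted(np.round(L,1)),np.degrees(np.arctan2(l[1],l[0]))
def hsv(c): return [x.astype(int) for x in cv2.split(cv2.cvtColor(c["img"],cv2.COLOR_BGR2HSV))]
E
python3 - <<'E'
from h import *
c=bot.read_camera("top");H,S,V=hsv(c);im=c["img"]
for n,(u,v) in dict(grip=(311,307),holder=(300,300),block=(394,264),slot=(394,256),handle=(203,238),board=(260,230),red=(326,226),lens=(373,218),riser=(255,259)).items(): print(n,H[v,u],S[v,u],V[v,u])
a=cv2.resize(im[280:335,285:335],None,fx=8,fy=8,interpolation=cv2.INTER_CUBIC)
b=cv2.resize(im[190:280,340:415],None,fx=6,fy=6,interpolation=cv2.INTER_CUBIC)[:440]
cv2.imwrite("pics/zoom1.png",np.hstack([a,b[:440]]))
E
```

```text
grip 16 188 38
holder 15 192 81
block 19 41 69
slot 21 34 52
handle 165 17 30
board 90 7 138
red 1 139 114
lens 28 69 134
riser 158 19 55
```

View pics/zoom1.png

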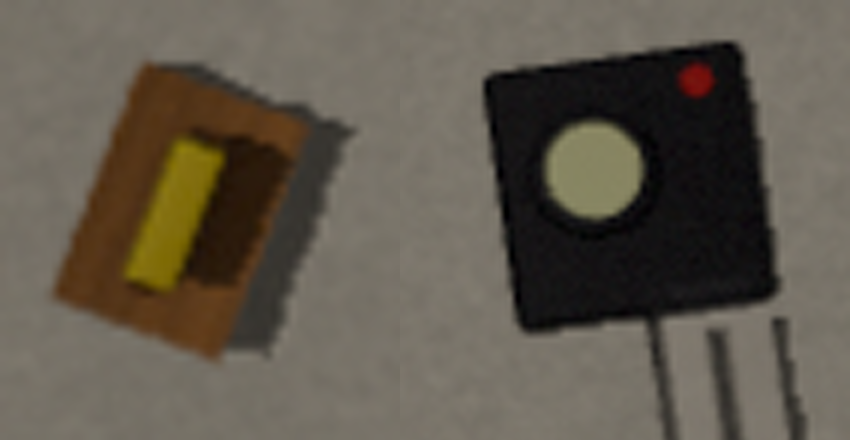

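The zoom shows the yellow grip, about (300–313, 297–317) in the source, clear against its holder. The slot is a dark line near u≈394, and the block's left edge is at u≈384.

```bash
python3 - <<'E'
from h import *
c=bot.read_camera("top");H,S,V=hsv(c)
print(V[240:274,380:410])
def show(n,m,box,z):
    b,p,L,a=blob(c,m,box,z);print(n,np.round(b.mean(0),1),np.round(p,1),L,round(a,1))
show("grip",(abs(H-27)<7)&(S>150)&(V>60),(285,280,335,335),105)
show("handle",(V<45)&(S<80),(192,220,220,258),93)
show("board",(V>100)&(S<60),(185,195,335,270),58)
show("red",((H<8)|(H>172))&(S>80)&(V>60),(318,200,335,250),58)
show("lens",(V>100)&(S>40),(355,200,390,240),34)
show("foot",(V<40),(350,190,407,248),18)
E
```

```text
[[ 17  22  22 ... 121 122 124]
 [ 12  14  23 ... 121 121 121]
 [ 23  11  24 ... 122 120 120]
 ...
 [121 120 120 ... 119 119 122]
 [121 120 117 ... 117 119 122]
 [118 118 117 ... 116 120 119]]
grip [306.3 306.3] [434.3  31.3] [np.float64(14.4), np.float64(40.5)] -22.3
handle [204.3 237.7] [585.7 247.5] [np.float64(20.9), np.float64(51.0)] -174.6
board [259.5 232. ] [599.6 132.2] [np.float64(164.7), np.float64(330.9)] -91.2
red [326.6 223.9] [614.  -16.3] [np.float64(5.5), np.float64(90.2)] -174.3
lens [372. 218.] [ 628.  -119.6] [np.float64(31.7), np.float64(31.9)] 178.2
foot [378.  221.2] [ 622.5 -134.6] [np.float64(100.2), np.float64(101.9)] -173.9
```

```bash
python3 - <<'E'
from h import *
np.set_printoptions(linewidth=200,threshold=99999)
c=bot.read_camera("top");H,S,V=hsv(c)
print(V[240:274,380:410])
m=((V<80)).astype(np.uint8)
for z,box in ((50,(389,245,399,268)),):
    b,p,L,a=blob(c,m,box,z);print(np.round(b,1).tolist(),p,L,a)
    v,u=np.mgrid[245:268,389:400];w=np.clip(105-V[245:268,389:400],0,None)
    q=[(np.average(u[i],weights=w[i]),v[i,0]) for i in range(len(w)) if w[i].sum()>50]
    Q=ray(c,q,50);f=np.polyfit(Q[:,0],Q[:,1],1);print("centre line",np.round(Q[[0,-1]],1).tolist(),"deg",np.degrees(np.arctan(f[0])),"y at 542",np.polyval(f,542))
E
```

```text
[[ 21  17  22  20  18  15  17  17  18  20  19  18  19  21  30  38  37  42  56  66  78  97 118 119 120 121 122 121 121 123]
 [  9  13  20  19  20  18  21  32  39  40  40  55  64  68  79  87  89  93 112 123 123 122 119 120 120 121 120 121 122 121]
 [ 21  14  25  38  56  66  67  79  90  90  96 115 126 127 126 126 126 125 124 124 125 120 112 112 115 121 120 120 119 119]
 [ 72  39  36  78 113 127 128 127 125 126 125 123 124 123 123 124 125 126 124 122 124 111  54  56  82 120 120 116 118 119]
 [114  63  47  86 125 127 127 126 127 127 121 109 104 106 108 119 124 125 125 124 124 112  57  54  81 120 121 116 117 117]
 [115  74  51  81 116 128 127 127 126 126 116  72  65  72  93 120 125 123 125 124 123 114  71  56  82 118 119 116 117 119]
 [115  90  49  79 115 127 127 127 126 126 117  77  50  56  95 118 124 124 124 123 123 115  84  55  81 117 117 117 119 121]
 [113  86  39  73 106 127 126 127 127 127 120  88  55  53  85 115 124 124 123 122 121 117  85  57  83 120 121 120 120 121]
 [120 104  38  71 104 127 127 127 126 126 121  96  61  49  79 113 123 122 122 122 122 119 100  56  83 122 124 124 12
[... 2707 characters left out ...]
 119]
 [119 120 119 119 122 121 121 122 124 112  77  77  92 122 124 123 121 121 123 123 122 123 119 118 120 117 116 118 119 122]
 [121 120 117 118 119 120 121 123 123 122 121 121 118 120 124 122 122 122 122 120 120 122 122 119 119 117 115 116 118 120]
 [120 119 116 117 121 120 122 122 122 121 122 122 118 118 121 123 122 121 121 121 122 120 117 118 118 115 114 115 118 119]]
[[390.79998779296875, 245.0], [393.5, 244.60000610351562], [396.5, 263.8999938964844], [393.79998779296875, 264.29998779296875]] [ 543.21594433 -163.73132276] [np.float64(5.9), np.float64(43.4)] -173.20353132587306
centre line [[564.4, -161.2, 50.0], [522.0, -165.9, 50.0]] deg 6.454070379744294 y at 542 -163.82071422137128
```

Slot found at (542.5, -163.5). The lens route gives (541.9, -163.3), which agrees. Riser yaw is about 6°. The grip is at (434.3, 31.3), yaw -22.3°, and its 40.5×14.4 size fits.

```bash
cat >> h.py <<'E'
def togo(pos,jaw):
    """shift (tool axes, units of 40 mm, after the spin) and spin left to bring TCP to pos, jaws along jaw deg"""
    s=bot.state();Rm=R.from_rotvec(np.ravel(s["eef_rot"])).as_matrix();p=np.ravel(s["ee_pos"])
    a=np.degrees(np.arctan2(Rm[1,0],Rm[0,0]));d=(jaw-a+90)%180-90
    R2=R.from_euler("z",d,degrees=True).as_matrix()@Rm;D=np.array(pos)-p
    print("t",round(float(s["clock"]),2),"p",np.round(p,1),"jaw",round(a,1),"tilt",round(np.degrees(np.arccos(-Rm[2,2])),2),"w",round(float(s["grip_width"]),1),"F",np.round(s["wrist_force"],1),"j6",round(float(s["joints"][5]),2))
    print("  spin",round(-np.radians(d),3),"units now",np.round(Rm.T@D/40,3),"after spin",np.round(R2.T@D/40,3))
E
python3 -c "
from h import *
togo([434.3,31.3,190],67.7);togo([434.3,31.3,71],67.7)"
```

```text
t 0.25 p [ 254.  -515.5  230.9] jaw -63.8 tilt 0.05 w 85.6 F [ 0.4  0.1 -0.2] j6 1.46
  spin 0.847 units now [-10.27  -10.084   1.033] after spin [-14.357   1.018   1.035]
t 0.25 p [ 254.  -515.5  230.9] jaw -63.8 tilt 0.05 w 85.6 F [ 0.4  0.1 -0.2] j6 1.46
  spin 0.847 units now [-10.267 -10.084   4.008] after spin [-14.354   1.018   4.01 ]
```

```bash

python3 -m jog '{"claw":[0,0,0,0,0],"translation":[[0,0,0],[0,0,0],[0,0,0],[0,0,0],[0,0,0]],"spin":[0.145,0.145,0.145,0.145,0.145]}' 40
python3 -m jog '{"claw":[0,0,0,0,0],"translation":[[0,0,0],[-0.95,0,0],[-0.95,0,0],[-0.95,0,0],[-0.95,0,0]],"spin":[0.12,0,0,0,0]}'
python3 -m jog '{"claw":[0,0,0,0,0],"translation":[[-0.95,0,0],[-0.95,0,0],[-0.95,0,0],[-0.95,0,0],[-0.95,0,0]],"spin":[0,0,0,0,0]}'
python3 -c "
from h import *
togo([434.3,31.3,190],67.7)"
```

```text
clock: 0.75
ee_pos: [253.8, -514.8, 229.8]
eef_rot: [-1.874, 2.52, 0.005]
wrist_force: [-0.5, -0.2, -0.6]
grip_width: 85.6
clock: 1.25
ee_pos: [315.7, -376.3, 228.3]
eef_rot: [-1.699, 2.643, 0.004]
wrist_force: [-0.1, -0.9, -0.7]
grip_width: 85.9
clock: 1.75
ee_pos: [396.5, -196.1, 228.6]
eef_rot: [-1.695, 2.644, 0.003]
wrist_force: [1.5, -0.3, -0.3]
grip_width: 85.6
t 1.75 p [ 396.5 -196.1  228.6] jaw -114.7 tilt 0.12 w 85.6 F [ 1.5 -0.3 -0.3] j6 2.97
  spin -0.041 units now [-5.559  1.51   0.976] after spin [-5.617  1.281  0.976]
```

j6 would pass its range this way round, so I'll use the half-turn equivalent.

```bash

for i in 1 2 3 4; do python3 -m jog '{"claw":[0,0,0,0,0],"translation":[[0,0,0],[0,0,0],[0,0,0],[0,0,0],[0,0,0]],"spin":[-0.147,-0.147,-0.147,-0.147,-0.147]}' | grep clock; done
python3 -c "
from h import *
togo([434.3,31.3,190],67.7)"
```

```text
clock: 2.25
clock: 2.75
clock: 3.25
clock: 3.75
t 3.75 p [ 396.2 -188.3  227.9] jaw 57.4 tilt 0.29 w 85.2 F [-1.  -0.1 -0.6] j6 -0.02
  spin -0.18 units now [ 5.136 -2.152  0.972] after spin [ 5.438 -1.199  0.969]
```

```bash

python3 -m jog '{"claw":[0.3,0.3,0.3,0.3,0.3],"translation":[[0,0,0],[0,0,0],[0.9,-0.2,0],[0.9,-0.2,0],[0.9,-0.2,0]],"spin":[-0.09,-0.09,0,0,0]}'
python3 -m jog '{"claw":[0.3,0.3,0.3,0.3,0.3],"translation":[[0.9,-0.2,0],[0.9,-0.2,0],[0.9,-0.2,0.5],[0,0,0.4],[0,0,0]],"spin":[0,0,0,0,0]}'
python3 -c "
from h import *
togo([434.3,31.3,190],67.7)"
```

```text
clock: 4.25
ee_pos: [414.6, -80.2, 228.1]
eef_rot: [-2.605, -1.75, -0.001]
wrist_force: [0.1, 1.1, 0.4]
grip_width: 59.6
clock: 4.75
ee_pos: [434.3, 37.6, 192.5]
eef_rot: [-2.601, -1.759, -0.007]
wrist_force: [0.0, 0.2, -0.7]
grip_width: 59.8
t 4.75 p [434.3  37.6 192.5] jaw 68.2 tilt 0.28 w 59.8 F [ 0.   0.2 -0.7] j6 0.32
  spin 0.008 units now [-0.146  0.058  0.061] after spin [-0.146  0.06   0.062]
```

```bash

python3 -m jog '{"claw":[0.3,0.3,0.3,0.3,0.3],"translation":[[-0.14,0.06,0.5],[0,0,0.3],[0,0,0],[0,0,0],[0,0,0]],"spin":[0,0,0,0,0]}'
python3 - <<'E'
from h import *
c=bot.read_camera("side");H,S,V=hsv(c)
m=(abs(H-27)<8)&(S>130)&(V>50)
b,*_=blob(c,m,(230,205,270,240),90);print("side yellow",b.mean(0),np.round(b,1).tolist())
P=[[434.3+i*20*np.cos(np.radians(-22.3)),31.3+i*20*np.sin(np.radians(-22.3)),z] for i in(-1,1) for z in(75,105)]
print("pred",proj(c,[[434.3,31.3,90]]),np.round(proj(c,P),1).tolist())
togo([434.3,31.3,71],67.7)
E
```

```text
clock: 5.25
ee_pos: [435.6, 30.0, 162.9]
eef_rot: [-2.604, -1.757, -0.01]
wrist_force: [-0.7, -0.2, -0.7]
grip_width: 59.4
side yellow [247.98648 222.58107] [[237.0, 228.1999969482422], [239.39999389648438, 213.6999969482422], [259.0, 217.0], [256.6000061035156, 231.39999389648438]]
pred [[248.18631743 222.76977329]] [[239.2, 228.0], [238.2, 214.9], [258.1, 230.5], [257.4, 217.4]]
t 5.3 p [435.9  30.  163. ] jaw 68.0 tilt 0.4 w 59.6 F [ 0.4  0.4 -0.2] j6 0.3
  spin 0.006 units now [ 2.0e-03 -5.9e-02  2.3e+00] after spin [ 2.0e-03 -5.9e-02  2.3e+00]
```

Both views agree within a pixel, so I'll descend and grip.

```bash

python3 -m jog '{"claw":[0.3,0.3,0.3,0.3,0.3],"translation":[[0,-0.05,0.7],[0,0,0.7],[0,0,0.6],[0,0,0.2],[0,0,0]],"spin":[0,0,0,0,0]}'
python3 -c "
from h import *
togo([434.3,31.3,72],67.7)"
```

```text
clock: 5.8
ee_pos: [440.3, 30.1, 77.6]
eef_rot: [2.599, 1.752, 0.025]
wrist_force: [-0.1, -0.2, 0.1]
grip_width: 60.0
t 5.8 p [440.3  30.1  77.6] jaw 68.0 tilt 1.0 w 60.0 F [-0.1 -0.2  0.1] j6 0.31
  spin 0.004 units now [-0.028 -0.152  0.139] after spin [-0.029 -0.151  0.139]
```

```bash

python3 -m jog '{"claw":[0.3,0.3,0.3,0.3,0.3],"translation":[[-0.02,-0.14,0.13],[0,0,0],[0,0,0],[0,0,0],[0,0,0]],"spin":[0,0,0,0,0]}'
python3 -c "
from h import *
togo([434.3,31.3,72],67.7)"
```

```text
clock: 6.3
ee_pos: [437.6, 31.3, 76.0]
eef_rot: [2.596, 1.749, 0.033]
wrist_force: [0.1, 0.4, 0.2]
grip_width: 59.7
t 6.3 p [437.6  31.3  76. ] jaw 68.0 tilt 1.37 w 59.7 F [0.1 0.4 0.2] j6 0.31
  spin 0.005 units now [-0.033 -0.079  0.098] after spin [-0.034 -0.079  0.098]
```

```bash
python3 -c "
from h import *
s=bot.state();print(np.round(s['joints'],3));print(np.round(R.from_rotvec(s['eef_rot']).as_matrix(),3))"
```

```text
[-0.076  0.207 -0.586  0.754  0.004  0.309]
[[ 0.375  0.927  0.024]
 [ 0.927 -0.375  0.002]
 [ 0.011  0.021 -1.   ]]
```

```bash

python3 -m jog '{"claw":[0.3,0.6,0.9,1,1],"translation":[[-0.03,-0.12,0.1],[0,0,0],[0,0,0],[0,0,0],[0,0,0]],"spin":[0,0,0,0,0]}' 40
python3 -m jog '{"claw":[1,1,1,1,1],"translation":[[0,0,0],[0,0,0],[0,0,0],[0,0,0],[0,0,0]],"spin":[0,0,0,0,0]}'
python3 -c "
from h import *
togo([434.3,31.3,72],67.7)"
```

```text
clock: 6.8
ee_pos: [432.8, 32.0, 72.1]
eef_rot: [2.595, 1.749, 0.034]
wrist_force: [-0.6, -0.4, 1.8]
grip_width: 13.3
clock: 7.3
ee_pos: [432.8, 32.0, 72.1]
eef_rot: [2.595, 1.749, 0.034]
wrist_force: [0.1, 0.7, 1.1]
grip_width: 13.6
t 7.3 p [432.8  32.   72.1] jaw 68.0 tilt 1.41 w 13.6 F [0.1 0.7 1.1] j6 0.31
  spin 0.005 units now [-0.001  0.042  0.002] after spin [-0.001  0.042  0.003]
```

```bash
cat >> h.py <<'E'
def blade(foot_target,jaw=96.0):
    """to go for the held blade: foot to foot_target; offset in tool frame stored in off.npy"""
    s=bot.state();Rm=R.from_rotvec(np.ravel(s["eef_rot"])).as_matrix();p=np.ravel(s["ee_pos"])
    o=np.load("off.npy");a=np.degrees(np.arctan2(Rm[1,0],Rm[0,0]));d=(jaw-a+90)%180-90
    R2=R.from_euler("z",d,degrees=True).as_matrix()@Rm
    print("t",round(float(s["clock"]),2),"foot",np.round(p+Rm@o,1),"up",np.round(Rm@np.load("up.npy"),3),"jaw",round(a,1),"w",round(float(s["grip_width"]),1),"F",np.round(s["wrist_force"],1))
    print("  spin",round(-np.radians(d),3),"units now",np.round(Rm.T@(np.array(foot_target)-p-Rm@o)/40,3),"after",np.round(R2.T@(np.array(foot_target)-p-R2@o)/40,3))
E
python3 - <<'E'
from h import *
s=bot.state();Rm=R.from_rotvec(np.ravel(s["eef_rot"])).as_matrix()
np.save("off.npy",Rm.T@(np.array([434.3,31.3,20])-s["ee_pos"]));np.save("up.npy",Rm.T@[0,0,1])
E
python3 -m jog '{"claw":[1,1,1,1,1],"translation":[[0,0,-0.3],[0,0,-0.5],[0,0,-0.6],[0,0,-0.6],[0,0,-0.6]],"spin":[0,0,0,0,0]}'
python3 -m jog '{"claw":[1,1,1,1,1],"translation":[[0,0,-0.2],[0,0,0],[0,0,0],[0,0,0],[0,0,0]],"spin":[0,-0.12,-0.12,-0.12,-0.12]}'
python3 -c "
from h import *
blade([542.5,-163.5,80])"
```

```text
clock: 7.8
ee_pos: [426.4, 32.0, 175.1]
eef_rot: [2.6, 1.752, 0.022]
wrist_force: [0.5, -0.3, 0.3]
grip_width: 13.7
clock: 8.3
ee_pos: [428.2, 32.0, 184.4]
eef_rot: [2.084, 2.334, 0.024]
wrist_force: [-0.5, -0.6, -0.7]
grip_width: 13.6
t 8.3 foot [429.8  31.6 132.4] up [0.001 0.011 1.   ] jaw 96.5 w 13.6 F [-0.5 -0.6 -0.7]
  spin 0.009 units now [-5.165  2.222  1.35 ] after [-5.145  2.266  1.351]
```

```bash

python3 -m jog '{"claw":[1,1,1,1,1],"translation":[[-0.7,0.3,0],[-0.7,0.3,0],[-0.7,0.3,0],[-0.7,0.3,0],[-0.7,0.3,0]],"spin":[0,0,0,0,0]}'
python3 -m jog '{"claw":[1,1,1,1,1],"translation":[[-0.7,0.3,0],[-0.6,0.3,0],[0,0,0.3],[0,0,0.2],[0,0,0]],"spin":[0,0,0,0,0]}'
python3 -c "
from h import *
blade([542.5,-163.5,80])"
```

```text
clock: 8.8
ee_pos: [502.2, -100.5, 179.9]
eef_rot: [2.078, 2.35, 0.02]
wrist_force: [0.4, -0.4, -1.0]
grip_width: 13.3
clock: 9.3
ee_pos: [533.2, -153.5, 152.9]
eef_rot: [-2.086, -2.348, -0.018]
wrist_force: [0.8, -0.5, -1.1]
grip_width: 13.4
t 9.3 foot [ 534.1 -153.6  100.8] up [0.013 0.005 1.   ] jaw 96.8 w 13.4 F [ 0.8 -0.5 -1.1]
  spin 0.014 units now [-0.274  0.174  0.52 ] after [-0.271  0.178  0.52 ]
```

```bash

python3 -m jog '{"claw":[1,1,1,1,1],"translation":[[-0.27,0.18,0.2],[0,0,0.1],[0,0,0],[0,0,0],[0,0,0]],"spin":[0.014,0,0,0,0]}'
python3 - <<'E'
from h import *
blade([542.5,-163.5,65])
out=[]
for n,box in(("side",(270,230,360,330)),("top",(370,225,420,275))):
    c=bot.read_camera(n);u0,v0,u1,v1=box
    print(n,"slot proj",proj(c,[[542.5,-163.5,50]]))
    out.append(cv2.resize(c["img"][v0:v1,u0:u1],(440,int(440*(v1-v0)/(u1-u0))),interpolation=cv2.INTER_CUBIC)[:440])
h=min(o.shape[0] for o in out);cv2.imwrite("pics/z2.png",np.hstack([o[:h,:400] for o in out]))
E
```

```text
clock: 9.8
ee_pos: [540.7, -161.1, 139.5]
eef_rot: [-2.098, -2.334, -0.017]
wrist_force: [0.1, -0.6, -0.9]
grip_width: 13.8
t 9.8 foot [ 541.6 -161.1   87.4] up [0.016 0.003 1.   ] jaw 96.1 w 13.8 F [ 0.1 -0.6 -0.9]
  spin 0.002 units now [-0.067  0.013  0.56 ] after [-0.066  0.013  0.56 ]
side slot proj [[318.63548732 294.57502165]]
top slot proj [[393.55513144 254.78649758]]
```

View pics/z2.png

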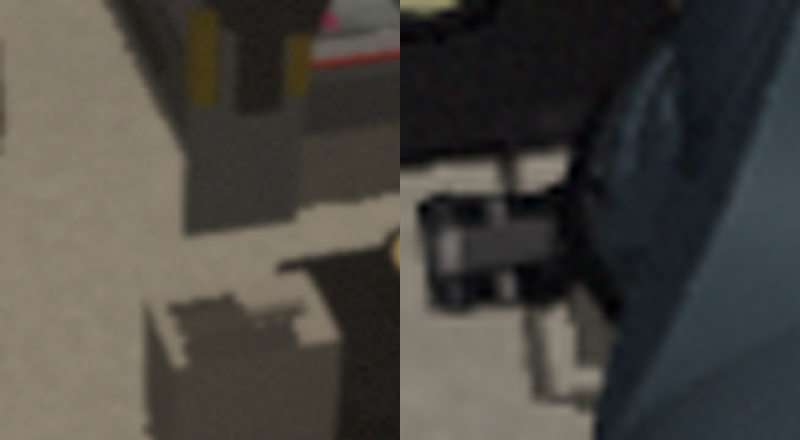

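The side crop shows the blade hanging straight above the slot: its lower edge runs (307.8,278.5)–(330.7,275.2) in source pixels, and the block top is centred at ~(319.9,295.3). In the top view the arm hides the slot.

```bash

python3 - <<'E'
from h import *
c=bot.read_camera("side");s=bot.state();Rm=R.from_rotvec(np.ravel(s["eef_rot"])).as_matrix()
f=s["ee_pos"]+Rm@np.load("off.npy");x=np.cross(Rm[:,0],[0,0,1]);x/=np.linalg.norm(x)
print("pred corners",np.round(proj(c,[f-20*x,f+20*x]),1).tolist(),"seen",np.round(ray(c,[[307.8,278.5],[330.7,275.2]],f[2]),1).tolist(),f)
ys=np.array([-.1045,.9945,0]);xs=np.array([.9945,.1045,0]);q=np.array([542.5,-163.5,50])
print("block corners",np.round(proj(c,[q+a*xs+b*ys for a,b in((-30,20),(30,20),(30,-20),(-30,-20))]),1).tolist())
E
python3 -m jog '{"claw":[1,1,1,1,1],"translation":[[-0.065,0.013,0.3],[0,0,0.2],[0,0,0],[0,0,0],[0,0,0]],"spin":[0,0,0,0,0]}'
python3 -c "
from h import *
blade([542.5,-163.5,52])"
```

```text
pred corners [[307.0, 277.9], [330.0, 274.4]] seen [[522.9, -165.2, 87.5], [562.4, -161.6, 87.5]] [ 541.74641334 -161.34354163   87.52948762]
block corners [[298.8, 290.2], [331.7, 285.0], [339.0, 299.0], [304.7, 304.8]]
clock: 10.45
ee_pos: [541.6, -163.8, 117.5]
eef_rot: [-2.099, -2.334, -0.017]
wrist_force: [-0.1, 0.1, -0.5]
grip_width: 13.4
t 10.45 foot [ 542.4 -163.8   65.5] up [0.016 0.003 1.   ] jaw 96.1 w 13.4 F [-0.1  0.1 -0.5]
  spin 0.001 units now [0.005 0.001 0.336] after [0.005 0.001 0.336]
```

```bash

python3 -m jog '{"claw":[1,1,1,1,1],"translation":[[0.005,0.015,0.2],[0,0,0.2],[0,0,0],[0,0,0],[0,0,0]],"spin":[0,0,0,0,0]}'
python3 -c "
from h import *
blade([543,-163.5,40])"
python3 -m jog '{"claw":[1,1,1,1,1],"translation":[[0,0,0.1],[0,0,0.1],[0,0,0.05],[0,0,0],[0,0,0]],"spin":[0,0,0,0,0]}'
python3 -c "
from h import *
blade([543,-163.5,20])"
```

```text
clock: 10.95
ee_pos: [542.3, -163.2, 100.1]
eef_rot: [-2.098, -2.334, -0.017]
wrist_force: [-0.5, 0.6, -1.0]
grip_width: 13.4
t 10.95 foot [ 543.2 -163.3   48. ] up [0.016 0.003 1.   ] jaw 96.1 w 13.4 F [-0.5  0.6 -1. ]
  spin 0.001 units now [-0.007 -0.006  0.2  ] after [-0.007 -0.006  0.2  ]
clock: 11.45
ee_pos: [542.7, -163.3, 89.6]
eef_rot: [-2.099, -2.334, -0.017]
wrist_force: [-0.2, -0.5, -0.9]
grip_width: 13.3
t 11.45 foot [ 543.6 -163.4   37.5] up [0.015 0.004 1.   ] jaw 96.1 w 13.3 F [-0.2 -0.5 -0.9]
  spin 0.001 units now [-0.006 -0.018  0.439] after [-0.006 -0.018  0.439]
```

The foot is 12 mm below the mouth with no contact force, so it is in the slot. Going on down.

```bash

python3 -m jog '{"claw":[1,1,1,1,1],"translation":[[0,-0.015,0.15],[0,0,0.15],[0,0,0.1],[0,0,0.03],[0,0,0]],"spin":[0,0,0,0,0]}'
python3 -c "
from h import *
blade([543,-163.5,20])"
```

```text
clock: 11.95
ee_pos: [542.7, -163.5, 72.3]
eef_rot: [-2.1, -2.336, -0.018]
wrist_force: [-0.1, 0.4, 1.0]
grip_width: 13.2
t 11.95 foot [ 543.6 -163.6   20.3] up [0.013 0.004 1.   ] jaw 96.1 w 13.2 F [-0.1  0.4  1. ]
  spin 0.001 units now [ 0.003 -0.016  0.006] after [ 0.003 -0.016  0.006]
```

```bash

python3 -m jog '{"claw":[1,0.9,0.8,0.7,0.6],"translation":[[0,0,0.02],[0,0,0],[0,0,0],[0,0,0],[0,0,0]],"spin":[0,0,0,0,0]}'
python3 -m jog '{"claw":[0.5,0.5,0.5,0.5,0.5],"translation":[[0,0,0],[0,0,-0.3],[0,0,-0.6],[0,0,-0.9],[0,0,-0.9]],"spin":[0,0,0,0,0]}'
python3 -c "
from h import *
for z in (160,76): togo([585.7,247.5,z],96)"
```

```text
clock: 12.45
ee_pos: [542.9, -163.5, 72.0]
eef_rot: [2.1, 2.336, 0.018]
wrist_force: [-0.8, -0.5, -0.7]
grip_width: 34.3
clock: 12.95
ee_pos: [537.7, -162.6, 178.9]
eef_rot: [-2.092, -2.327, -0.012]
wrist_force: [0.5, -0.5, 0.1]
grip_width: 42.8
t 12.95 p [ 537.7 -162.6  178.9] jaw 96.1 tilt 0.83 w 42.8 F [ 0.5 -0.5  0.1] j6 -0.52
  spin 0.001 units now [10.06   2.281  0.61 ] after spin [10.063  2.268  0.61 ]
t 12.95 p [ 537.7 -162.6  178.9] jaw 96.1 tilt 0.83 w 42.8 F [ 0.5 -0.5  0.1] j6 -0.52
  spin 0.001 units now [10.03   2.286  2.71 ] after spin [10.033  2.273  2.71 ]
```

```bash

python3 -m jog '{"claw":[0.5,0.5,0.5,0.5,0.5],"translation":[[0.6,0.13,0],[0.9,0.2,0],[0.9,0.2,0],[0.9,0.2,0],[0.9,0.2,0]],"spin":[0,0,0,0,0]}'
python3 -m jog '{"claw":[0.5,0.5,0.5,0.5,0.5],"translation":[[0.9,0.2,0],[0.9,0.2,0],[0.9,0.2,0],[0.8,0.2,0],[0.5,0.1,0]],"spin":[0,0,0,0,0]}'
python3 - <<'E'
from h import *
togo([586,249.8,160],96)
out=[]
for n,box in(("side",(290,265,350,331)),("top",(370,230,420,285))):
    c=bot.read_camera(n);u0,v0,u1,v1=box
    out.append(cv2.resize(c["img"][v0:v1,u0:u1],(400,440),interpolation=cv2.INTER_CUBIC))
    np.save(f"{n}.npy",c["img"])
    P=np.array([[542.5,-163.5,105],[542.5,-163.5,75],[542.5,-163.5,50]]);print(n,proj(c,P).round(1).tolist())
    H,S,V=hsv(c);m=(abs(H-27)<8)&(S>130)&(V>40)
    b,p,L,a=blob(c,m,(300,255,345,295) if n=="side" else (375,235,415,280),105);print(" yellow",b.round(1).tolist(),p.round(1),L,round(a,1))
cv2.imwrite("pics/z3.png",np.hstack(out))
E
```

```text
clock: 13.45
ee_pos: [563.9, 6.6, 193.7]
eef_rot: [2.108, 2.32, 0.024]
wrist_force: [-0.2, -0.3, -0.4]
grip_width: 42.8
clock: 13.95
ee_pos: [585.3, 178.3, 201.0]
eef_rot: [2.102, 2.32, 0.031]
wrist_force: [0.1, -0.7, -0.2]
grip_width: 42.4
t 13.95 p [585.3 178.3 201. ] jaw 95.6 tilt 1.3 w 42.4 F [ 0.1 -0.7 -0.2] j6 0.09
  spin -0.006 units now [1.772 0.17  1.038] after spin [1.77  0.181 1.038]
side [[319.5, 268.3], [319.0, 282.9], [318.6, 294.6]]
 yellow [[307.0, 266.6000061035156], [331.6000061035156, 263.6000061035156], [333.8999938964844, 282.5], [309.29998779296875, 285.6000061035156]] [ 541. -180.] [np.float64(42.4), np.float64(52.3)] -97.7
top [[396.8, 253.0], [395.0, 254.0], [393.6, 254.8]]
 yellow [[390.70001220703125, 244.3000030517578], [398.3999938964844, 243.1999969482422], [401.29998779296875, 261.70001220703125], [393.6000061035156, 262.79998779296875]] [ 542.6 -161.9] [np.float64(16.6), np.float64(39.9)] -173.2
```

View pics/z3.png

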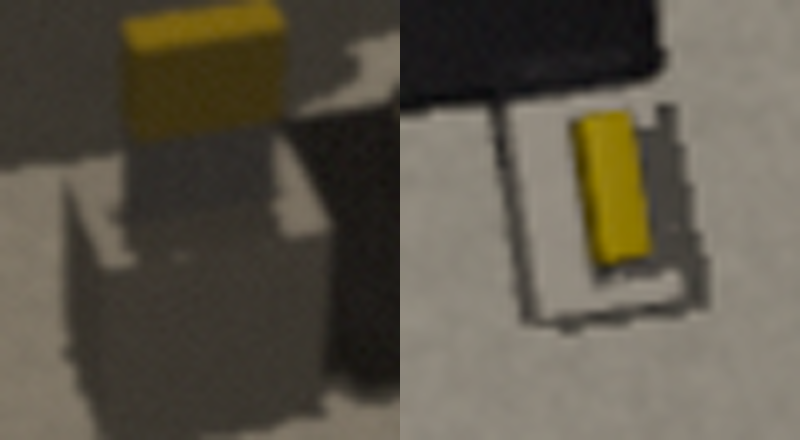

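The blade stands upright and fully down: in the top view its grip is centred over the slot at ~(396,253). Now the handle.

```bash

python3 -m jog '{"claw":[0.5,0.5,0.5,0.5,0.5],"translation":[[0.7,0.07,0.2],[0.7,0.07,0.3],[0.35,0.04,0.5],[0,0,0.2],[0,0,0]],"spin":[-0.006,0,0,0,0]}'
python3 - <<'E'
from h import *
togo([586,249.8,64],96)
c=bot.read_camera("side");H,S,V=hsv(c);P=[586,249.8]
ys=np.array([-.1045,.9945,0]);xs=np.array([.9945,.1045,0]);q=np.array([586,249.8,75.5])
print("pred -y face",proj(c,[q+a*xs-8*ys+[0,0,b] for a in(-25,25) for b in(-17.5,17.5)]).round(1).tolist())
b,*_=blob(c,(V<60)&(S<90),(292,168,322,192),75);print("seen",b.round(1).tolist())
cv2.imwrite("pics/z4.png",cv2.resize(c["img"][120:260,270:380],None,fx=4,fy=4,interpolation=cv2.INTER_CUBIC))
E
```

```text
clock: 14.55
ee_pos: [588.0, 247.4, 156.0]
eef_rot: [2.093, 2.321, 0.033]
wrist_force: [0.3, -0.2, -0.3]
grip_width: 42.3
t 14.55 p [588.  247.4 156. ] jaw 95.9 tilt 1.52 w 42.3 F [ 0.3 -0.2 -0.3] j6 0.2
  spin -0.001 units now [ 0.058 -0.104  2.298] after spin [ 0.058 -0.104  2.298]
pred -y face [[297.0, 189.5], [297.0, 176.4], [316.4, 187.5], [316.8, 174.5]]
seen [[297.0, 190.0], [297.0, 173.0], [316.0, 173.0], [316.0, 190.0]]
```

View pics/z4.png

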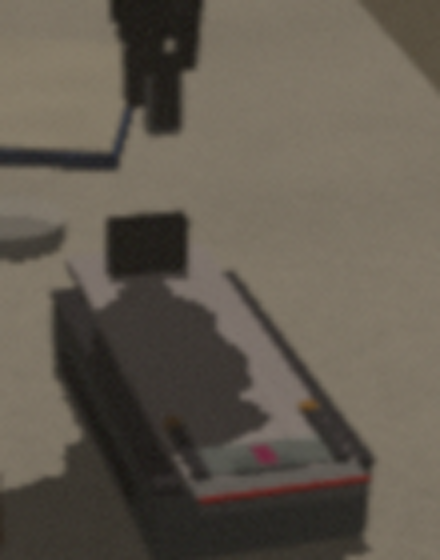

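The handle is at source (297–317, 173–190), matching the prediction, and the fingers are above it. Descending.

```bash

python3 -m jog '{"claw":[0.5,0.5,0.5,0.5,0.5],"translation":[[0.06,-0.1,0.6],[0,0,0.7],[0,0,0.6],[0,0,0],[0,0,0]],"spin":[0,0,0,0,0]}'
python3 -c "
from h import *
togo([586,249.8,64],96)"
```

```text
clock: 15.1
ee_pos: [591.0, 244.0, 86.3]
eef_rot: [2.098, 2.307, 0.045]
wrist_force: [0.4, 0.5, 1.4]
grip_width: 42.9
t 15.1 p [591.  244.   86.3] jaw 95.4 tilt 2.1 w 42.9 F [0.4 0.5 1.4] j6 0.2
  spin -0.01 units now [ 0.155 -0.132  0.553] after spin [ 0.156 -0.131  0.553]
```

```bash

python3 -m jog '{"claw":[0.5,0.5,0.5,0.5,0.5],"translation":[[0.17,-0.15,0],[0,0,0.2],[0,0,0.2],[0,0,0.1],[0,0,0]],"spin":[-0.01,0,0,0,0]}'
python3 -c "
from h import *
togo([586,249.8,64],96)"
```

```text
clock: 15.6
ee_pos: [588.1, 251.0, 70.3]
eef_rot: [2.084, 2.314, 0.056]
wrist_force: [0.6, 0.3, -0.0]
grip_width: 42.8
t 15.6 p [588.1 251.   70.3] jaw 96.0 tilt 2.57 w 42.8 F [ 0.6  0.3 -0. ] j6 0.2
  spin 0.0 units now [-0.026 -0.062  0.155] after spin [-0.026 -0.062  0.155]
```

```bash

python3 -m jog '{"claw":[0.5,0.6,0.8,1,1],"translation":[[-0.03,-0.06,0.14],[0,0,0],[0,0,0],[0,0,0],[0,0,0]],"spin":[0,0,0,0,0]}' 60
python3 -m jog '{"claw":[1,1,1,1,1],"translation":[[0,0,0],[0,0,0],[0,0,0],[0,0,0],[0,0,0]],"spin":[0,0,0,0,0]}'
python3 - <<'E'
from h import *
togo([586,249.8,64],96);s=bot.state();print(R.from_rotvec(s["eef_rot"]).as_matrix()[:,2].round(4),s["torque"])
c=bot.read_camera("top");H,S,V=hsv(c)
b,p,L,a=blob(c,((H<8)|(H>172))&(S>80)&(V>60),(310,195,345,255),58);print("red",p.round(1),L,a)
E
```

```text
clock: 16.1
ee_pos: [585.8, 250.1, 64.2]
eef_rot: [2.084, 2.315, 0.056]
wrist_force: [-0.8, -0.1, -1.6]
grip_width: 15.0
clock: 16.6
ee_pos: [585.7, 250.1, 64.1]
eef_rot: [2.084, 2.315, 0.056]
wrist_force: [0.4, 1.5, 0.2]
grip_width: 15.1
t 16.6 p [585.7 250.1  64.1] jaw 96.0 tilt 2.55 w 15.1 F [0.4 1.5 0.2] j6 0.2
  spin 0.001 units now [-0.008  0.006  0.003] after spin [-0.008  0.006  0.003]
[ 0.0436  0.0089 -0.999 ] [ 0.00521845  0.08413487 -0.05925299]
red [614.1 -18.1] [np.float64(5.5), np.float64(89.9)] -173.98408798717145
```

Handle gripped at 15.1 mm. There are ~135 mm left to slide, in careful rows. The board line sits about 4 mm to the slot side, so I'll bias slightly to +x.

```bash

cat >> h.py <<'E'
YS=np.array([-.1045,.9945,0]);XS=np.array([.9945,.1045,0]);SL=np.array([542.5,-163.5,50])
def slide():
    """held board: end in the slot frame predicted from the tool, and tool attitude"""
    s=bot.state();Rm=R.from_rotvec(np.ravel(s["eef_rot"])).as_matrix();p=np.ravel(s["ee_pos"])
    a=np.arctan2(Rm[1,0],Rm[0,0]);h=p-19*Rm[:,2];e=h-270*np.array([np.cos(a),np.sin(a),0])-SL
    print("t",round(float(s["clock"]),2),"p",p.round(1),"jaw",round(np.degrees(a),2),"end x,y",(e@XS).round(1),(e@YS).round(1),"zc",Rm[2].round(4),"F",np.round(s["wrist_force"],1),"T",np.round(s["torque"],2),"w",round(float(s["grip_width"]),1))
def red():
    c=bot.read_camera("top");H,S,V=hsv(c);b,p,L,a=blob(c,((H<8)|(H>172))&(S>80)&(V>60),(310,195,410,255),58)
    d=np.r_[p-SL[:2],0];print("red line x,y in slot frame",(d@XS).round(1),(d@YS).round(1),L,"yaw",round(a+180,2))
E
python3 -c "
from h import *
slide()"
python3 -m jog '{"claw":[1,1,1,1,1],"translation":[[-0.1,-0.01,0],[-0.15,-0.01,0],[-0.15,-0.01,0],[-0.1,0,0],[0,0,0]],"spin":[0,0,0,0,0]}'
python3 -c "
from h import *
slide();red()"
```

```text
t 16.65 p [585.7 250.1  64.1] jaw 96.03 end x,y 85.5 136.7 zc [ 0.0042  0.0443 -0.999 ] F [-0.1  1.2  0.6] T [ 0.07  0.1  -0.06] w 15.3
clock: 17.15
ee_pos: [587.1, 229.0, 64.4]
eef_rot: [2.083, 2.316, 0.059]
wrist_force: [0.4, 2.4, -0.6]
grip_width: 15.0
t 17.15 p [587.1 229.   64.4] jaw 96.08 end x,y 84.9 115.6 zc [ 0.0057  0.0454 -0.999 ] F [ 0.4  2.4 -0.6] T [0.06 0.06 0.05] w 15.0
red line x,y in slot frame 86.9 116.0 [np.float64(5.4), np.float64(88.3)] yaw 6.1
```

```bash

python3 -m jog '{"claw":[1,1,1,1,1],"translation":[[-0.15,0.02,0],[-0.2,0.02,0.01],[-0.2,0.02,0.01],[-0.2,0.02,0.01],[-0.15,0.02,0]],"spin":[0,0,0,0,0]}'
python3 -c "
from h import *
slide()"
python3 -m jog '{"claw":[1,1,1,1,1],"translation":[[-0.15,0.02,0.01],[-0.2,0.01,0.01],[-0.2,0.01,0.01],[-0.2,0.01,0.01],[-0.15,0.01,0]],"spin":[0,0,0,0,0]}'
python3 -c "
from h import *
slide();red()"
```

```text
clock: 17.7
ee_pos: [595.9, 192.8, 64.3]
eef_rot: [2.082, 2.318, 0.063]
wrist_force: [-1.1, 3.6, 1.9]
grip_width: 15.1
t 17.7 p [595.9 192.8  64.3] jaw 96.16 end x,y 90.2 78.6 zc [ 0.0078  0.0471 -0.9989] F [-1.1  3.6  1.9] T [ 0.26  0.29 -0.11] w 15.1
clock: 18.2
ee_pos: [604.3, 156.0, 64.8]
eef_rot: [2.082, 2.317, 0.071]
wrist_force: [-1.0, 4.2, 4.2]
grip_width: 15.0
t 18.2 p [604.3 156.   64.8] jaw 96.14 end x,y 94.5 41.0 zc [ 0.0116  0.0511 -0.9986] F [-1.   4.2  4.2] T [ 0.39  0.51 -0.22] w 15.0
red line x,y in slot frame 95.5 41.7 [np.float64(5.2), np.float64(88.3)] yaw 5.81
```

```bash

python3 -m jog '{"claw":[1,1,1,1,1],"translation":[[-0.12,-0.03,0.01],[-0.15,-0.03,0.01],[-0.12,-0.02,0],[-0.05,0,0],[0,0,0]],"spin":[0,0,0,0,0]}'
python3 - <<'E'
from h import *
slide();red();c=bot.read_camera("top");d=bot.read_camera("side")
a=cv2.resize(c["img"][190:285,310:415],None,fx=4,fy=4,interpolation=cv2.INTER_CUBIC)[:380,:400]
b=cv2.resize(d["img"][215:310,285:385],None,fx=4,fy=4,interpolation=cv2.INTER_CUBIC)[:380,:400]
cv2.imwrite("pics/z5.png",np.hstack([a,b]))
E
```

```text
clock: 18.75
ee_pos: [605.3, 138.0, 65.6]
eef_rot: [2.082, 2.317, 0.081]
wrist_force: [-0.5, 4.0, 3.5]
grip_width: 15.2
t 18.75 p [605.3 138.   65.6] jaw 96.13 end x,y 93.6 23.0 zc [ 0.0154  0.056  -0.9983] F [-0.5  4.   3.5] T [ 0.37  0.4  -0.11] w 15.2
red line x,y in slot frame 94.3 23.9 [np.float64(5.1), np.float64(86.1)] yaw 5.99
```

View pics/z5.png

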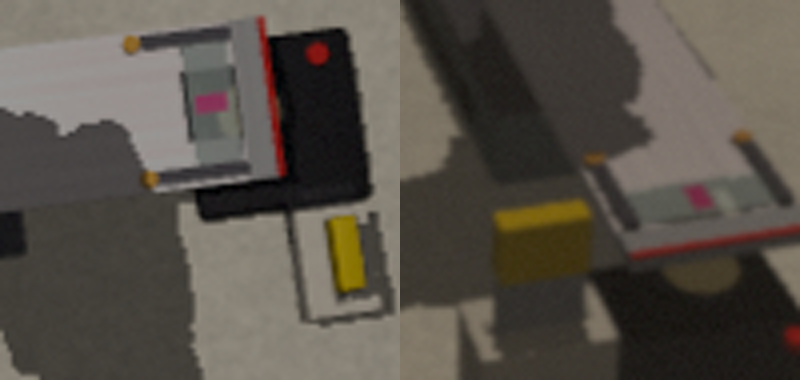

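The red stripe is on the board's top at the outer end, ~22 mm short of the blade plane, with clear space to the block and blade. The tail has risen ~1.5 mm, so I'll push down while finishing.

```bash

python3 -m jog '{"claw":[1,1,1,1,1],"translation":[[-0.1,-0.02,0.04],[-0.12,-0.02,0.04],[-0.1,-0.02,0.04],[-0.06,0,0.04],[0,0,0.02]],"spin":[0,0,0,0,0]}'
python3 - <<'E'
from h import *
slide();red()
E
```

```text
clock: 19.4
ee_pos: [608.0, 128.9, 64.9]
eef_rot: [2.076, 2.32, 0.1]
wrist_force: [-4.3, 1.6, 9.2]
grip_width: 15.1
t 19.4 p [608.  128.9  64.9] jaw 96.37 end x,y 96.3 13.5 zc [ 0.023   0.0659 -0.9976] F [-4.3  1.6  9.2] T [-0.6   1.24 -0.47] w 15.1
red line x,y in slot frame 94.0 14.2 [np.float64(5.3), np.float64(83.8)] yaw 5.54
```

```bash

python3 -m jog '{"claw":[1,1,1,1,1],"translation":[[-0.12,-0.02,0],[-0.12,-0.02,0],[-0.1,0,0],[0,0,0],[0,0,0]],"spin":[0,0,0,0,0]}'
python3 - <<'E'
from h import *
slide();red()
c=bot.read_camera("side");H,S,V=hsv(c)
m=((H<8)|(H>172))&(S>80)&(V>60);b,*_=blob(c,m,(330,255,420,300),58);print("side red",b.round(1).tolist(),b.mean(0).round(1))
for z in (54,56,58): print(z,proj(c,[SL+95*XS+a*YS+[0,0,z-50] for a in (0,3)]).round(1).tolist())
E
```

```text
clock: 19.95
ee_pos: [608.7, 117.6, 66.4]
eef_rot: [2.074, 2.322, 0.108]
wrist_force: [0.4, 4.5, 4.8]
grip_width: 15.2
t 19.95 p [608.7 117.6  66.4] jaw 96.52 end x,y 96.3 2.1 zc [ 0.0266  0.0689 -0.9973] F [0.4 4.5 4.8] T [ 0.55  0.43 -0.11] w 15.2
red line x,y in slot frame 93.9 3.5 [np.float64(5.0), np.float64(82.0)] yaw 5.97
side red [[346.79998779296875, 284.8999938964844], [393.79998779296875, 276.79998779296875], [394.29998779296875, 279.6000061035156], [347.29998779296875, 287.79998779296875]] [370.5 282.3]
54 [[370.4, 284.3], [369.8, 283.3]]
56 [[370.5, 283.4], [369.9, 282.4]]
58 [[370.6, 282.5], [370.0, 281.5]]
```

```bash

python3 - <<'E'
from h import *
c=bot.read_camera("top");d=bot.read_camera("side")
a=cv2.resize(c["img"][190:285,330:430],None,fx=4,fy=4,interpolation=cv2.INTER_CUBIC)
b=cv2.resize(d["img"][225:325,295:410],None,fx=5,fy=5,interpolation=cv2.INTER_CUBIC)
cv2.imwrite("pics/z6.png",np.hstack([a[:380,:225],b[:380]]) if 0 else np.hstack([cv2.copyMakeBorder(a,0,120,0,0,cv2.BORDER_CONSTANT)[:,100:325],b]))
for h in (0,-2,-4):
    print(h,"nose corners",proj(d,[SL+(95+k*45)*XS+1.8*YS+[0,0,z+h] for k in(-1,1) for z in (8,0)]).round(1).tolist())
E
```

```text
0 nose corners [[346.1, 285.8], [345.8, 289.4], [393.7, 278.1], [393.2, 281.7]]
-2 nose corners [[346.0, 286.7], [345.8, 290.4], [393.6, 279.0], [393.1, 282.6]]
-4 nose corners [[346.0, 287.6], [345.7, 291.3], [393.4, 279.9], [392.9, 283.5]]
```

View pics/z6.png

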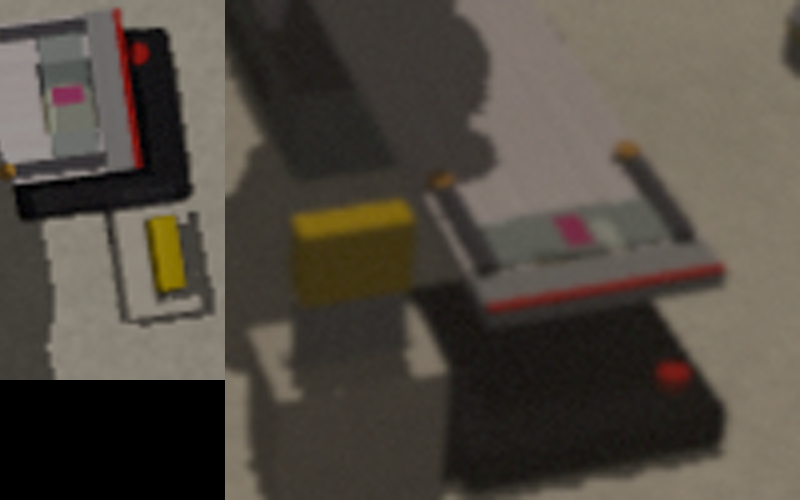

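The side view matches a level nose: corners at (347.6,286.6) and (394.4,278.6) against predictions of (346.1,285.8) and (393.7,278.1), with this camera's constant +0.6 px v offset. The board is clear of the blade and lamp, and its red end is about 2 mm short of the slot line. I'll make one small nudge with light pressure, then let it settle.

```bash

python3 -m jog '{"claw":[1,1,1,1,1],"translation":[[-0.06,0,0.02],[0,0,0.01],[0,0,0],[0,0,0],[0,0,0]],"spin":[0,0,0,0,0]}'
python3 -m jog '{"claw":[1,1,1,1,1],"translation":[[0,0,0],[0,0,0],[0,0,0],[0,0,0],[0,0,0]],"spin":[0,0,0,0,0]}' | tail -2
python3 - <<'E'
from h import *
slide();red();slide()
c=bot.read_camera("side");H,S,V=hsv(c)
m=((H<8)|(H>172))&(S>80)&(V>60);b,*_=blob(c,m,(330,255,420,300),58);print("side red",b.mean(0).round(1),"pred level",proj(c,[SL+95*XS+[0,0,8]]).round(1))
b,*_=blob(c,(abs(H-27)<8)&(S>130)&(V>40),(300,255,345,295),105);print("blade",b.round(1).tolist())
E
```

```text
clock: 20.65
ee_pos: [608.9, 116.0, 66.4]
eef_rot: [2.074, 2.323, 0.108]
wrist_force: [-0.6, 2.9, 4.0]
grip_width: 15.5
wrist_force: [0.1, 2.6, 5.7]
grip_width: 15.1
t 21.15 p [609.  116.   66.4] jaw 96.54 end x,y 96.5 0.5 zc [ 0.0265  0.0691 -0.9973] F [0.1 2.6 5.7] T [ 0.38  0.45 -0.12] w 15.1
red line x,y in slot frame 93.8 -2.8 [np.float64(14.2), np.float64(81.7)] yaw 6.15
t 21.2 p [608.9 116.   66.4] jaw 96.54 end x,y 96.5 0.5 zc [ 0.0266  0.0691 -0.9973] F [-0.3  3.8  5.4] T [ 0.38  0.48 -0.07] w 15.1
side red [370.6 282.8] pred level [[370.6 282.5]]
blade [[306.3999938964844, 267.5], [331.6000061035156, 263.8999938964844], [334.20001220703125, 282.29998779296875], [309.0, 285.8999938964844]]
```

```bash
python3 -c "
from h import *
print(bot.close_job());slide()"
```

```text
the job is handed in; nothing more can be done
None
the job is handed in; nothing more can be done
```

The gauge blade is standing in the lamp stand's slot, and the specimen board is slid out to it and held level. I handed the job in at about 21 s; no verdict was reported.

**Blade:** I lowered it to the slot bottom (foot about 30 mm below the mouth) and let go. Both views then showed it upright, and the last picture before hand-in had it in the same place.

**Board:** I slid it about 136 mm by its handle and was still gripping it at hand-in.
- **Outer end:** the tool pose puts it about 0.5 mm from the slot's plane. The last camera reading agreed, at roughly 1.5–2 mm just before a final 1.6 mm nudge.
- **Sideways:** it is about 4–6 mm off the path's centre line, away from the block, with yaw within 0.5° of straight.
- **Clearances:** the last viewed picture, taken before that nudge, showed it clear of both the blade and the lamp stand.
- **Level:** the side view shows the outer end at the height of a level board, within about 2 mm.

**Checks that disagreed or failed:**
- **Tail height:** the tool rose about 2.3 mm and pitched about 0.02 rad during the slide. If the grip had not slipped, the tail would be up by that much. The side view points to slip instead, and either reading is within the limits.
- **Last top view:** the final red-line reading was spoiled because the mask merged with the lamp's red button, so I used the earlier reading plus the tool pose.
- **Jar, objective and dish:** I did not re-measure them; the moves stayed well away from all three.

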